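# Wedge the rocking riveting fixture

## Task

The riveting fixture rocks because the foot under the corner with the big brass washer is too short. Push the orange wedge, thin end first, under that foot until the fixture stands firm on all its feet and is still level, then press down firmly (about 10 N) with the fingertips on that corner to check that it no longer rocks, and take the hand away. Push the wedge only, do not pinch or lift it, do not shove the fixture out of its place, and leave the other things on the bench alone.

Things in the scene. Friction and masses are not known exactly. Their poses are not given: they have to be found in the camera images.
- fixture: loose riveting fixture, 4 kg: aluminium plate 160 (x) x 240 (y) x 15 mm, underside 22 mm and top 37 mm above the bench, on four round feet (28 mm across, centres 22 mm in from the edges). On it, off centre away from the short foot, a steel block 80 x 110 x 35 mm (top at 72 mm) with a red pruner half. Origin: at bench level under the plate's middle; z up. Short foot: x = -58, y = +98 mm
- corner (a point): middle of the brass washer (32 mm across) on the plate's top, 37 mm above the bench, over the short steel foot; the place to press. The foot's lower end hangs 3 to 7 mm above the bench: it differs each time and is not told. Unwedged, 4 to 5 N or more here tips the plate until the foot meets the bench; it swings back when let go. Wedged, it does not give
- foot_opposite: black rubber foot at the corner diagonally opposite the short one (x = +58, y = -98 mm in the fixture's frame); origin at the middle of its lower end. Like the other two black feet it must go on bearing on the bench
- foot_right: black rubber foot at x = -58, y = -98 mm in the fixture's frame; origin at the middle of its lower end
- foot_far: black rubber foot at x = +58, y = +98 mm in the fixture's frame; origin at the middle of its lower end
- wedge: loose orange wedge lying on the bench, 100 mm long, 45 mm wide, 45 g; top slopes evenly from 1.5 mm at the nose to 15 mm at the tail. Origin: middle of its underside; +x to the nose, z up. It starts off the plate's short +y edge, pointing within 10 degrees of the fixture's -y, up to 15 mm off the foot's line, and may go in up to 20 degrees askew
- flask: bystander: grey steel flask, 66 mm diameter, 160 mm tall, standing; origin at the middle of its underside
- tin: bystander: small open yellow tin of grease, 72 mm diameter, 55 mm tall; origin at the middle of its underside
- rivet_tray: bystander: grey tray of rivets 130 x 100 x 50 mm; origin at the middle of its underside
- mallet: bystander: soft-faced mallet lying down, about 270 mm long along its x, yellow faces at +x; origin near its middle, at the bench
- wedge_tail (a point): middle of the lower edge of the wedge's upright tail face (45 x 15 mm), the face to push on, 50 mm behind the wedge's origin. Sliding free takes under 1 N; under the foot the push needed rises steadily with every mm: 4 to 8 N seats the wedge snugly, while some 16 N or more shoves the fixture along or lifts the corner so that the feet beside it leave the bench
- wedge_nose (a point): middle of the wedge's thin front edge, 50 mm ahead of its origin; at the start 15 to 55 mm short of the foot's near side
Mind the look-alikes: they are no part of the job. Several things have the shape of the wedge; the one meant has the colours described above.

How it is judged:
By the outcome, as a careful person would: the job done as asked, in the order asked, and still so for the second after the job is handed in, with the robot touching nothing.
It also fails if it takes over 51 s, if anything falls off the work surface, if the arm or the gripper's body presses on something with over 40 N, if the wrist force passes 120 N, or if a joint passes its speed limit or range.

## Robot

A 6-joint arm with a two-finger parallel gripper is mounted at the origin on the work surface. World frame = base frame: x ahead of the robot, y to its left, z up, the work surface at z = 0. Lengths are in mm, angles in rad, forces in N, time in s.
With the tool pointing down it reaches from about 400 to 925 mm from the base axis. Payload 12.5 kg.
Tool frame: the origin (TCP) lies at the very end of the fingers, on their centre line; the grasp point (between the pads) lies env.hold_point_z behind it (env.hold_point_z is the distance from the TCP to the grasp point, in mm); y points along the fingers, z is the direction in which the jaws open and shut, and the axes are right-handed (so a half turn about y gives the same grasp; the last joint's range is limited). The gripper opens to 95 mm and grips with 3 to 60 N. Pads are 20 mm wide; open, the fingers measure 119 mm over their backs; the gripper's body (75 mm by 180 mm) begins 59 mm behind the grasp point.
Start: joints at [1.23, 0.491, 1.559, -0, 1.092, -0.106], TCP at [145.387, 607.873, 214.661] pointing down, gripper open.
Joint ranges: [-3.1, 3.1], [-0.84, 2.19], [0.05, 2.79], [-1.13, 4.28], [0.06, 2.93], [-2.69, 2.69]. Speed limits (rad/s): [2.22, 2.22, 2.79, 3.14, 3.14, 3.14].

## Interface

Orientations are given as [roll, pitch, yaw] about the fixed x, y, z axes, in that order (R = Rz(yaw) Ry(pitch) Rx(roll)).
In Python, from cell import env gives the robot as it stands.
- The arm moves only by the shell command python3 -m inch 'ROWS'. ROWS is JSON, one flat list of numbers, 7 for each row, row after row: the shift along the tool's x, y, z in m, then the turn, a rotation vector about the tool's x, y, z in degrees, then the closure, from -1 (fully open) to 1 (shut). In form: [tx, ty, tz, ax, ay, az, hand, tx, ty, tz, ax, ay, az, hand, ...]. A call has 1 to 10 rows; each row shifts and turns the commanded pose from where the row before left it, along the tool's axes as they then stand; what a row does not reach is not made up. A row lasts 1/10 s, in which the tool goes at most 50 mm and 8.59 degrees, less where a joint would pass 70% of its speed; a pose out of reach is approached as far as the arm can. A call is refused whole if a number of a shift passes 0.05 or a number of a turn 8.59, either way. A call with a gripper value outside its range is refused whole. The fingers move at their own pace and stop on an object; the grip force is fixed at half the most. Time passes only in rows, so rows that do not move let the fingers close. It gives the time, the measured TCP pose, the force and the opening at its end, in the units of the state.
- env.state(): the state, without advancing time (a new reading comes with each control period).
- env.read_camera(name): name is "scene" or "side" or "wrist"; returns a dict with "pixels" (384x512x3 uint8, blue, green, red), "depth" (384x512 float32, mm along the optical axis (not along the pixel's ray), 0 where there is no reading), "mtx" (3x3 intrinsics, pixels), "R" (3x3) and "t" (3): a world point X has camera coordinates R X + t. Camera axes: x right, y down, z forward; pixel columns grow to the right and rows downward; lengths in mm; the calibration is good to about 2 mm. A picture is of the moment at which its call begins.
- env.job_done(): hands the job in, once; it reports no verdict.
The state is a dict: "t": time; "joints": joint angles; "qvel": joint speeds; "tau": joint torques, N m; "eef_pos": TCP position; "tcp_rot": TCP orientation; "ft_force": force on the tool from outside, world axes, zero at the start; "moment": the same for the moment, N m; "opening": opening from 0.0 (shut) to 1.0 (fully open).
Only numpy, scipy, OpenCV 4.12 (cv2) and the standard library are available. Lean on these libraries where they do the work, as an engineer would, in place of code of your own. Each camera call takes 0.05 s, during which the arm holds its last target.

## Working session

There is one attempt and no reset: what is moved stays moved. The work goes in short steps, Python scripts to look and compute and a shell command to move; the robot and the scene stay as the last step left them, time stands still between calls to the robot, and variables do not carry over. Pictures are saved under pics/ and viewed, and the job is handed in when it is done.

```bash
ls; mkdir -p pics; python3 - <<'E'
from cell import env
import cv2,numpy as np
s=env.state();print(s, env.hold_point_z)
for n in ["scene","side","wrist"]:
    c=env.read_camera(n);cv2.imwrite(f"pics/{n}0.png",c["pixels"]);np.savez(f"pics/{n}0.npz",**c)
    print(n,c["mtx"].tolist(),c["R"].round(3).tolist(),c["t"])
E
```

```text
pics
{'t': 0.0, 'joints': array([ 1.23038134e+00,  4.91567542e-01,  1.55946080e+00, -2.50854304e-06,
        1.09171521e+00, -1.05601329e-01]), 'qvel': array([-0.00023092,  0.00057437,  0.00089333, -0.00073135, -0.00094168,
       -0.00131742]), 'tau': array([ 1.37206320e-03, -6.12667537e+01, -2.58172345e+01,  6.92666438e-02,
        4.83201316e-02, -1.32777641e-04]), 'eef_pos': array([145.30771105, 607.61301495, 214.05288632]), 'tcp_rot': array([-1.57194105e+00,  1.19098521e-04, -2.34812567e-01]), 'ft_force': array([-0.31872244, -0.19529559, -0.28343836]), 'moment': array([-0.01511651, -0.03512331,  0.01199508]), 'opening': 0.9992207378014966} 18.8
scene [[405.0490953281524, 0.0, 256.12848468940314], [0.0, 405.0490953281524, 197.6403411125664], [0.0, 0.0, 1.0]] [[-0.15, 0.989, -0.006], [0.848, 0.125, -0.515], [-0.509, -0.082, -0.857]] [  99.89796138 -474.61761744 1474.71861323]
side [[450.5229367813578, 0.0, 252.5125918438363], [0.0, 450.5229367813578, 193.76653704638], [0.0, 0.0, 1.0]] [[-0.986, -0.167, 0.007], [-0.129, 0.734, -0.667], [0.106, -0.658, -0.745]] [ 576.47246062  122.40940325 1331.49924055]
wrist [[279.84457671719707, 0.0, 259.72315923399935], [0.0, 279.84457671719707, 192.96495158763068], [0.0, 0.0, 1.0]] [[0.232, 0.973, -0.002], [0.94, -0.224, 0.258], [0.25, -0.062, -0.966]] [-624.06558349  -29.895306    392.24681338]
```

View pics/scene0.png

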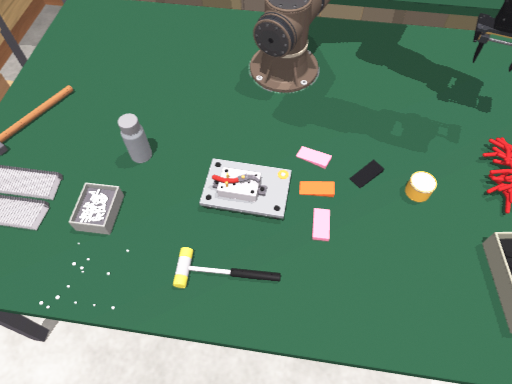

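View pics/side0.png

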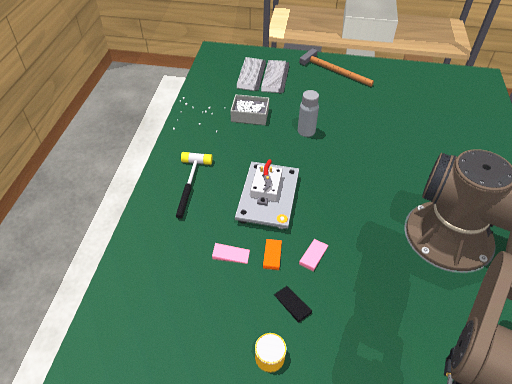

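View pics/wrist0.png

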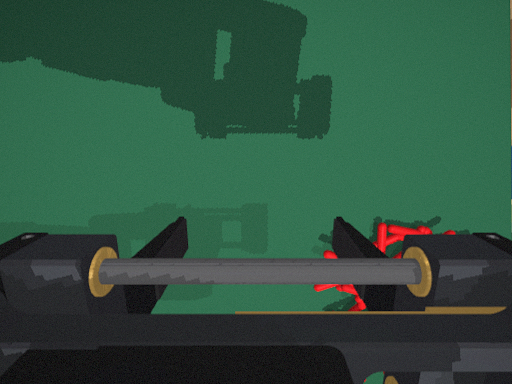

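Scene view: the orange wedge is at about (318,188) and the washer at (283,174). Side view: wedge (272,254), washer (282,218). The pink and black blocks are look-alikes. Next I'll measure.

```bash
cat > h.py <<'E'
import numpy as np,cv2
def ray(c,u,v,z):
    d=c["R"].T@np.linalg.inv(c["mtx"])@np.array([u,v,1.]);o=-c["R"].T@c["t"]
    return o+d*(z-o[2])/d[2]
def pts(c,m):
    v,u=np.nonzero(m&(c["depth"]>0));d=c["depth"][v,u]
    p=np.linalg.inv(c["mtx"])@np.vstack([u,v,np.ones_like(u)])*d
    return (c["R"].T@(p-c["t"][:,None])).T
def proj(c,X):
    p=c["mtx"]@(c["R"]@np.asarray(X,float)+c["t"]);return p[:2]/p[2]
def hsv(c): return cv2.cvtColor(c["pixels"],cv2.COLOR_BGR2HSV)
E
python3 - <<'E'
from h import *
for n in ["scene","side"]:
    c=dict(np.load(f"pics/{n}0.npz"));H=hsv(c)
    P=pts(c,np.ones(H.shape[:2],bool)); 
    def show(nm,mask):
        k,l,st,ce=cv2.connectedComponentsWithStats(mask.astype(np.uint8))
        for i in range(1,k):
            if st[i,4]>25:
                p=pts(c,l==i);print(n,nm,ce[i].round(1),st[i,4],"med",np.median(p,0).round(1),"zr",np.percentile(p[:,2],[2,98]).round(1))
                r=cv2.minAreaRect(np.argwhere(l==i)[:,::-1].astype(np.float32));b=cv2.boxPoints(r)
                z={"orange":8,"yellow":37,"grey":37}[nm]
                print("   box",[ray(c,*q,z)[:2].round(0).tolist() for q in b], "ctr ray",ray(c,*ce[i],z).round(1))
    h,s,v=H[...,0],H[...,1],H[...,2]
    show("orange",(h>5)&(h<15)&(s>180)&(v>150))
    show("yellow",(h>=18)&(h<34)&(s>110)&(v>120))
    im=c["pixels"]; u0,v0=(190,140) if n=="scene" else (210,145)
    cv2.imwrite(f"pics/{n}_crop.png",cv2.resize(im[v0:v0+130,u0:u0+160],None,fx=5,fy=4.6,interpolation=cv2.INTER_CUBIC)[:598])
    # plate: points z 30..42 near
    q=P[(P[:,2]>33)&(P[:,2]<41)&(P[:,0]>350)&(P[:,0]<700)&(abs(P[:,1]+100)<220)]
    r=cv2.minAreaRect(q[:,:2].astype(np.float32));print(n,"plate",r,q[:,2].mean(),len(q),cv2.boxPoints(r).round(0).tolist())
E
```

```text
scene orange [324.9 194.6] 31 med [526.4 182.4   6.2] zr [-0.3 14.8]
   box [[529.0, 159.0], [522.0, 206.0], [529.0, 206.0], [535.0, 160.0]] ctr ray [527.2 182.3   8. ]
scene yellow [282.8 174.4] 46 med [495.4  53.5  37.6] zr [34.3 40.9]
   box [[495.0, 36.0], [471.0, 51.0], [490.0, 71.0], [514.0, 56.0]] ctr ray [494.1  53.2  37. ]
scene yellow [415.7 193.5] 266 med [500.4 435.6  24.6] zr [-1.5 47. ]
   box [[508.0, 394.0], [456.0, 420.0], [494.0, 479.0], [544.0, 452.0]] ctr ray [504.3 434.   37. ]
scene yellow [186.5 251.7] 78 med [ 770.6 -166.    29. ] zr [-0.7 35.4]
   box [[786.0, -186.0], [760.0, -188.0], [761.0, -153.0], [788.0, -152.0]] ctr ray [ 774.6 -168.4   37. ]
scene yellow [180.1 281.7] 118 med [ 854.  -164.8   25.9] zr [-0.9 32.6]
   box [[871.0, -181.0], [841.0, -186.0], [840.0, -150.0], [870.0, -146.0]] ctr ray [ 856.6 -165.    37. ]
scene plate ((548.1400146484375, -46.36958312988281), (240.20240783691406, 163.5138702392578), 88.22749328613281) 36.94757003954838 2486 [[463.0, -164.0], [626.0, -169.0], [634.0, 71.0], [470.0, 76.0]]
side orange [270.8 266.2] 60 med [4
[... 2034 characters left out ...]
[207.2 158.6] 87 med [ 765.6 -165.1   29. ] zr [ 9.9 37.7]
   box [[782.0, -176.0], [756.0, -181.0], [745.0, -134.0], [771.0, -130.0]] ctr ray [ 763.2 -156.9   37. ]
side yellow [281.5 218.3] 55 med [490.   53.4  39.8] zr [36.1 43.7]
   box [[505.0, 37.0], [479.0, 33.0], [475.0, 63.0], [501.0, 67.0]] ctr ray [490.   51.2  37. ]
side yellow [269.2 359.1] 322 med [465.9 478.3  34. ] zr [ 0.6 58.6]
   box [[509.0, 413.0], [438.0, 401.0], [427.0, 491.0], [494.0, 503.0]] ctr ray [466.2 470.5  37. ]
side plate ((544.2674560546875, -48.04750061035156), (247.57797241210938, 160.51321411132812), 88.2442626953125) 37.878676445385764 1813 [[460.0, -169.0], [621.0, -174.0], [628.0, 73.0], [468.0, 78.0]]
```

```bash
python3 - <<'E'
from h import *
for n in ["scene","side"]:
    c=dict(np.load(f"pics/{n}0.npz"));H=hsv(c);h,s,v=H[...,0],H[...,1],H[...,2]
    uv=(316,187) if n=="scene" else (272,252)
    print(H[uv[1],uv[0]])
    m=((h<17)&(s>150)&(v>60)).astype(np.uint8)
    k,l,st,ce=cv2.connectedComponentsWithStats(m); i=l[uv[1],uv[0]];print(st[i],ce[i])
    p=pts(c,l==i);r=cv2.minAreaRect(p[:,:2].astype(np.float32));print("xy",r,cv2.boxPoints(r).round(0).tolist())
    # top-only: fit slope z vs y
    A=np.c_[p,np.ones(len(p))]
    for y0 in range(70,230,10):
        q=p[(p[:,1]>=y0)&(p[:,1]<y0+10)]
        if len(q)>4: print(y0+5,len(q),"x",q[:,0].min().round(),q[:,0].max().round(),"z",np.median(q[:,2]).round(1))
    b=cv2.approxPolyDP(max(cv2.findContours((l==i).astype(np.uint8),0,2)[0],key=cv2.contourArea),2,True)[:,0]
    print("poly",b.tolist(),[ray(c,*q,0)[:2].round(0).tolist() for q in b])
E
```

```text
[ 15 155 255]
[299 181  36  16 518] [317.25675676 187.94787645]
xy ((505.1629943847656, 156.31707763671875), (49.91185760498047, 101.76451873779297), 3.0953831672668457) [[477.0, 206.0], [483.0, 104.0], [533.0, 107.0], [527.0, 208.0]]
105 21 x 484.0 528.0 z -0.3
115 45 x 485.0 531.0 z 2.4
125 47 x 484.0 532.0 z 3.7
135 49 x 483.0 529.0 z 4.7
145 48 x 481.0 530.0 z 6.1
155 53 x 482.0 529.0 z 7.6
165 50 x 481.0 528.0 z 9.0
175 54 x 480.0 528.0 z 10.4
185 51 x 481.0 528.0 z 11.4
195 55 x 478.0 528.0 z 12.2
205 43 x 481.0 527.0 z 13.4
poly [[300, 181], [301, 194], [334, 194], [332, 181]] [[485.0, 106.0], [530.0, 113.0], [516.0, 209.0], [471.0, 201.0]]
[ 16 230 255]
[263 239  19  31 486] [272.13374486 253.96296296]
xy ((501.82025146484375, 155.3640594482422), (46.61708450317383, 105.51386260986328), 2.9230456352233887) [[476.0, 207.0], [481.0, 101.0], [528.0, 104.0], [522.0, 209.0]]
105 22 x 482.0 526.0 z 1.7
115 44 x 481.0 526.0 z 4.4
125 39 x 480.0 526.0 z 5.2
135 38 x 482.0 525.0 z 6.8
145 47 x 481.0 524.0 z 8.4
155 43 x 479.0 525.0 z 9.6
165 46 x 478.0 524.0 z 11.2
175 43 x 480.0 523.0 z 13.2
185 44 x 479.0 524.0 z 13.3
195 49 x 477.0 522.0 z 14.9
205 69 x 479.0 521.0 z 10.5
poly [[266, 239], [263, 267], [278, 269], [281, 240]] [[527.0, 106.0], [521.0, 202.0], [479.0, 202.0], [483.0, 102.0]]
```

View pics/scene_crop.png

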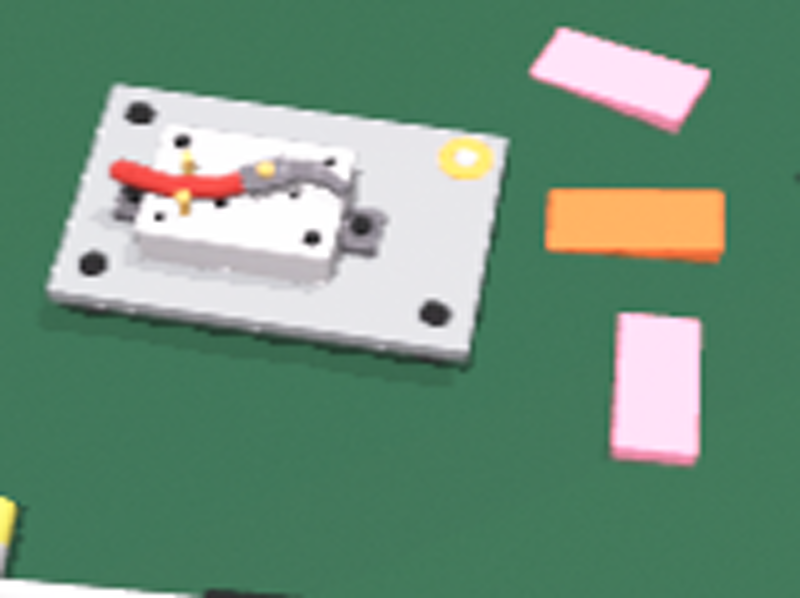

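View pics/side_crop.png

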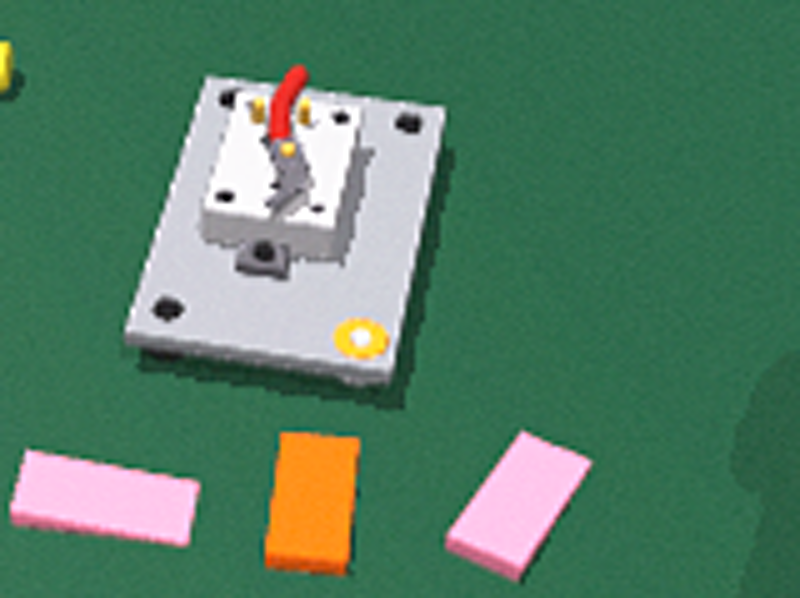

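```bash
python3 - <<'E'
from h import *
for n in ["scene","side"]:
    c=dict(np.load(f"pics/{n}0.npz"));H=hsv(c);h,s,v=H[...,0],H[...,1],H[...,2]
    m=((h>140)&(h<178)&(s>40)&(v>150)).astype(np.uint8)
    k,l,st,ce=cv2.connectedComponentsWithStats(m)
    for i in range(1,k):
        if st[i,4]>150:
            p=pts(c,l==i);print(n,"pink",ce[i],p.min(0).round(),p.max(0).round())
    P=pts(c,np.ones_like(m,bool)); q=P[(abs(P[:,0]-546)<85)&(abs(P[:,1]+47)<125)]
    for y0 in range(-180,80,20):
        a=q[(q[:,1]>y0)&(q[:,1]<y0+20)]
        if len(a): print(y0,np.percentile(a[:,2],99).round())
E
```

```text
-180 40.0
-160 44.0
-140 87.0
-120 87.0
-100 90.0
-80 88.0
-60 90.0
-40 89.0
-20 88.0
0 53.0
20 41.0
40 42.0
60 41.0
side pink [313.0185567  254.44536082] [350.  82.  -1.] [424. 192.  20.]
side pink [230.16231343 253.17164179] [567. 152.  -2.] [668. 201.  20.]
-180 43.0
-160 73.0
-140 88.0
-120 91.0
-100 92.0
-80 90.0
-60 92.0
-40 91.0
-20 90.0
0 55.0
20 43.0
40 44.0
60 42.0
```

```bash
python3 -m inch '[0.031,0,-0.0218,0,0,0,0, 0.031,0,-0.0218,0,0,0,0, 0.031,0,-0.0218,0,0,0,0, 0.031,0,-0.0218,0,0,0,0, 0.031,0,-0.0218,0,0,0,0, 0.031,0,-0.0218,0,0,0,0, 0.031,0,-0.0218,0,0,0,0, 0.031,0,-0.0218,0,0,0,0, 0.031,0,-0.0218,0,0,0,0, 0.031,0,-0.0218,0,0,0,0]'
```

```text
t: 1.15
eef_pos: [396.9, 322.4, 214.6]
tcp_rot: [-1.571, 0.0, -0.235]
ft_force: [0.1, 0.7, -0.3]
opening: 0.502
```

```bash
python3 -m inch '[0.0307,0,-0.02145,0,0,0,0.4, 0.0307,0,-0.02145,0,0,0,0.4, 0.0307,0,-0.02145,0,0,0,0.4, 0.0307,0,-0.02145,0,0,0,0.4, 0.0307,0,-0.02145,0,0,0,0.4, 0.0307,0,-0.02145,0,0,0,0.4, 0,0.035,0,0,-5.87,0,0.4, 0,0.035,0,0,-5.87,0,0.4, 0,0.04,0,0,0,0,0.4, 0,0.03,0,0,0,0,0.4]'
```

```text
t: 2.15
eef_pos: [544.7, 155.4, 72.5]
tcp_rot: [-1.571, 0.002, -0.03]
ft_force: [-0.6, -0.1, 0.1]
opening: 0.303
```

```bash
python3 -m inch '[0.001,0.03,0,0,0,0,0.4, 0,0.03,0,0,0,0,0.4, 0,0,0,0,0,0,0.4, 0,0,0,0,0,0,0.4]'
python3 - <<'E'
from cell import env
import cv2
for n in ["side","wrist"]:
    c=env.read_camera(n);im=c["pixels"]
    if n=="side": im=cv2.resize(im[140:300,180:380],None,fx=4,fy=3.7,interpolation=cv2.INTER_CUBIC)
    cv2.imwrite(f"pics/{n}1.png",im)
E
```

```text
t: 2.55
eef_pos: [546.3, 155.7, 14.8]
tcp_rot: [-1.571, 0.001, -0.03]
ft_force: [0.2, -0.1, -0.5]
opening: 0.298
```

View pics/side1.png

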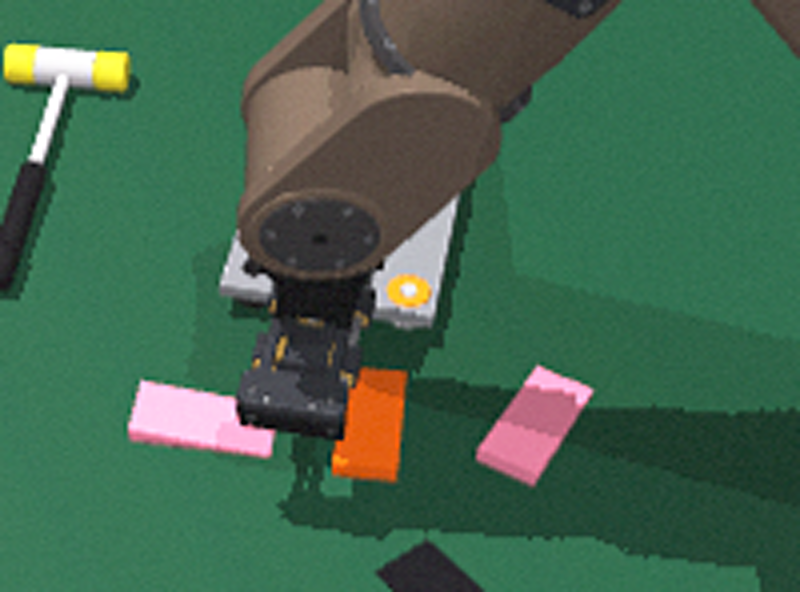

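View pics/wrist1.png

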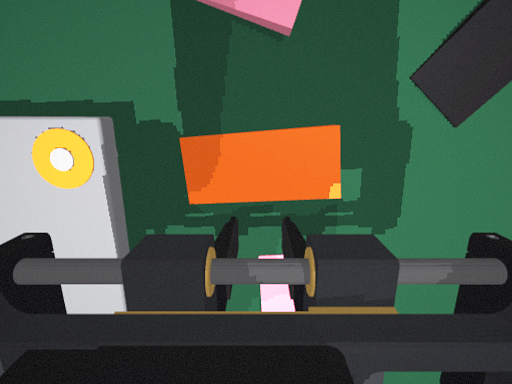

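Wrist view: wedge corners are at about (180,139), (340,125), (340,199) and (190,204), nose on the left. The washer is at (62,158), and the fingertips are clear of the near side. I'll measure from this closer view.

```bash
cat > wr.py <<'E'
from cell import env
from h import *
import sys
c=env.read_camera("wrist");cv2.imwrite(f"pics/{sys.argv[1]}.png",c["pixels"])
H=hsv(c);h,s,v=H[...,0],H[...,1],H[...,2]
print(env.state()["eef_pos"].round(1),env.state()["ft_force"].round(1))
k,l,st,ce=cv2.connectedComponentsWithStats(((h>=18)&(h<34)&(s>110)&(v>120)).astype(np.uint8))
for i in range(1,k):
    if st[i,4]>600:
        cn=cv2.findContours((l==i).astype(np.uint8),0,2)[0][0];e=cv2.fitEllipse(cn);W=ray(c,*e[0],37);print("washer",e[0],W.round(1))
m=cv2.morphologyEx(((h<17)&(s>150)&(v>60)).astype(np.uint8),cv2.MORPH_CLOSE,np.ones((9,9)))
k,l,st,ce=cv2.connectedComponentsWithStats(m);i=1+np.argmax(st[1:,4])
cn=max(cv2.findContours((l==i).astype(np.uint8),0,2)[0],key=cv2.contourArea)
b=cv2.approxPolyDP(cn,8,True)[:,0];print("poly",b.tolist())
for q in b:
    print(q, "z0",ray(c,*q,0)[:2].round(1),"z1.5",ray(c,*q,1.5)[:2].round(1),"z15",ray(c,*q,15)[:2].round(1))
E
python3 wr.py w2
```

```text
[547.1 155.9  16.2] [-0.4  0.4 -0.7]
washer (62.46239471435547, 157.6104278564453) [491.8  51.2  37. ]
washer (293.97943115234375, 310.7269592285156) [591.5 175.8  37. ]
poly [[339, 125], [179, 137], [189, 203], [334, 198], [331, 185], [340, 196]]
[339 125] z0 [480.3 209.1] z1.5 [480.2 208.7] z15 [479.8 205. ]
[179 137] z0 [484.9 104.4] z1.5 [484.8 104.8] z15 [484.  108.6]
[189 203] z0 [530.3 106.6] z1.5 [529.9 107. ] z15 [525.8 110.7]
[334 198] z0 [529.6 207.8] z1.5 [529.2 207.4] z15 [525.2 203.8]
[331 185] z0 [520.3 205.4] z1.5 [519.9 205. ] z15 [516.6 201.6]
[340 196] z0 [528.3 211.9] z1.5 [527.9 211.5] z15 [524.  207.6]
```

```bash
python3 -m inch '[0,0.006,0,0,0,0,0.4, 0,0.006,0,0,0,0,0.4, -0.004,0,0,0,0,0,0.4, -0.004,0,0,0,0,0,0.4, -0.003,0,0,0,0,0,0.4, -0.003,0,0,0,0,0,0.4, -0.003,0,0,0,0,0,0.4, -0.0025,0,0,0,0,0,0.4, 0,0,0,0,0,0,0.4]'; python3 wr.py w3
```

```text
t: 3.6
eef_pos: [526.6, 156.3, 2.7]
tcp_rot: [-1.571, 0.0, -0.03]
ft_force: [0.0, -0.3, -0.1]
opening: 0.302
[526.8 156.3   2.7] [-0.1  1.3  0.7]
washer (52.30949020385742, 201.59408569335938) [492.1  51.1  37. ]
washer (263.6850280761719, 310.3795166015625) [559.9 157.4  37. ]
poly [[179, 145], [184, 215], [345, 222], [346, 205], [344, 222], [332, 221], [337, 194], [347, 199], [349, 146]]
[179 145] z0 [468.5 108.1] z1.5 [468.3 108.5] z15 [467.2 112.4]
[184 215] z0 [514.  106.7] z1.5 [513.5 107.1] z15 [508.8 111.1]
[345 222] z0 [522.  212.6] z1.5 [521.4 212.2] z15 [516.1 208. ]
[346 205] z0 [510.2 212.7] z1.5 [509.7 212.2] z15 [505.3 208. ]
[344 222] z0 [521.9 212. ] z1.5 [521.4 211.5] z15 [516.1 207.4]
[332 221] z0 [521. 204.] z1.5 [520.4 203.6] z15 [515.2 200.1]
[337 194] z0 [502.6 206.5] z1.5 [502.2 206.1] z15 [498.4 202.4]
[347 199] z0 [506.1 213.1] z1.5 [505.7 212.7] z15 [501.6 208.4]
[349 146] z0 [472.1 212.6] z1.5 [472.  212.2] z15 [470.6 208. ]
```

View pics/w3.png

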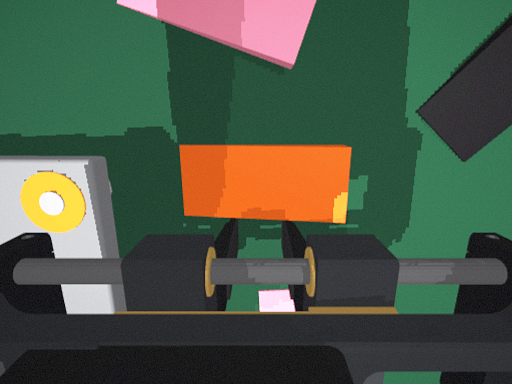

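Wrist view: the wedge is now straight, with its edge from (180,145) to (349,146) and tail on the right. Its centre line passes about 2.5 mm from the foot centre. Next I'll work out the regrasp pose behind the tail.

```bash
python3 - <<'E'
from cell import env
s=env.state();print(s["joints"].round(2),s["eef_pos"])
c=env.read_camera("wrist");print(-c["R"].T@c["t"])
E
```

```text
[ 0.17  0.69  1.92  0.    0.54 -1.37] [526.79406271 156.30736661   2.70905346]
[454.23770791 158.39110461 173.8903599 ]
```

```bash
python3 -m inch '[0.012,0,0,0,0,0,0.7, 0,-0.03,0,0,0,0,0.7, 0,-0.03,0,0,0,0,0.7, -0.0233,0,0.0354,0,0,0,0.7, -0.0233,0,0.0354,0,0,0,0.7, 0,0,0,0,8.15,0,0.7, 0,0,0,0,8.15,0,0.7, 0,0,0,0,8.15,0,0.7, 0,0,0,0,8.15,0,0.7, 0,0,0,0,8.15,0,0.7]'
python3 -m inch '[0,0,0,0,8.15,0,0.7, 0,0,0,0,8.15,0,0.7, 0,0,0,0,8.15,0,0.7, 0,0,0,0,8.15,0,0.7, 0,0,0,0,8.15,0,0.7,0,0,0,0,8.15,0,0.7, 0,0,0,0,0,0,0.7, 0,0,0,0,0,0,0.7]'; python3 wr.py w4
```

```text
t: 4.7
eef_pos: [495.4, 228.3, 62.7]
tcp_rot: [-1.57, -0.0, -0.747]
ft_force: [0.4, 0.2, 0.8]
opening: 0.149
t: 5.5
eef_pos: [495.0, 228.1, 62.6]
tcp_rot: [-1.571, 0.0, -1.59]
ft_force: [-0.4, 0.6, 0.2]
opening: 0.147
[494.8 228.1  62.6] [-0.6 -0.1  0.5]
washer (251.41627502441406, 311.26824951171875) [486.5 147.2  37. ]
poly [[246, 284], [241, 311], [279, 311], [273, 284]]
[246 284] z0 [480.3 148.7] z1.5 [480.4 149.7] z15 [481.3 158.4]
[241 311] z0 [474.5 118.9] z1.5 [474.6 120.1] z15 [475.9 130.6]
[279 311] z0 [511.5 118.2] z1.5 [511.5 119.4] z15 [510.6 129.9]
[273 284] z0 [505.9 148.2] z1.5 [505.8 149.2] z15 [505.3 158. ]
```

View pics/w4.png

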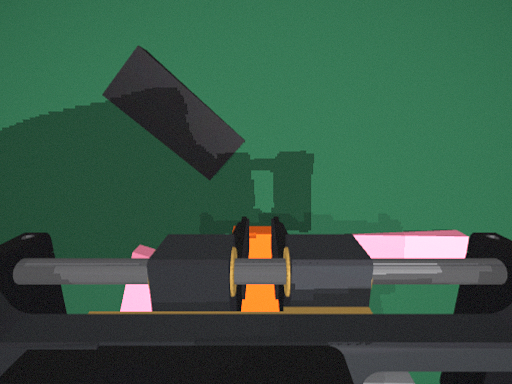

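```bash
python3 -m inch '[0,0.03,0,0,0,0,0.7, 0,0.029,0,0,0,0,0.7, 0,0,0,0,0,0,0.7, 0.004,0,0,0,0,0,0.7, 0.004,0,0,0,0,0,0.7, 0.005,0,0,0,0,0,0.7, 0.005,0,0,0,0,0,0.7, 0.005,0,0,0,0,0,0.7]'; python3 -m inch '[0.005,0,0,0,0,0,0.7, 0.005,0,0,0,0,0,0.7, 0.005,0,0,0,0,0,0.7, 0.005,0,0,0,0,0,0.7]'
cat > sc.py <<'E'
from cell import env
import cv2,sys
import numpy as np
o=[]
for n,(u,v) in {"scene":(240,130),"side":(220,160)}.items():
    c=env.read_camera(n);np.savez(f"pics/{n}_{sys.argv[1]}.npz",**c)
    o.append(cv2.resize(c["pixels"][v:v+120,u:u+100],None,fx=4,fy=4,interpolation=cv2.INTER_CUBIC))
cv2.imwrite(f"pics/{sys.argv[1]}.png",np.hstack(o));s=env.state();print(s["eef_pos"].round(1),s["ft_force"].round(1))
E
python3 sc.py s5
```

```text
t: 6.35
eef_pos: [494.0, 204.6, 4.0]
tcp_rot: [-1.57, 0.0, -1.595]
ft_force: [0.8, 0.4, 1.5]
opening: 0.153
t: 6.75
eef_pos: [493.4, 184.7, 3.6]
tcp_rot: [-1.571, 0.0, -1.595]
ft_force: [-0.2, 0.9, 1.1]
opening: 0.149
[493.3 184.5   3.6] [-0.2 -0.1 -0.1]
```

View pics/s5.png

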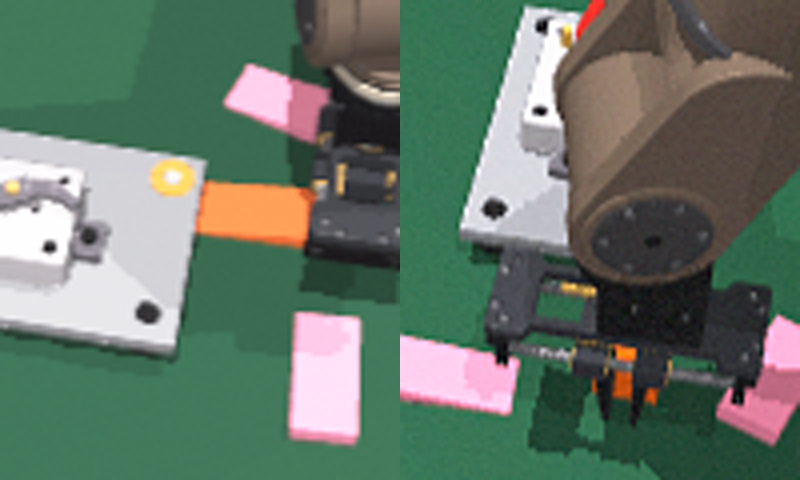

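```bash
python3 -m inch '[0.005,0,0,0,0,0,0.7, 0.005,0,0,0,0,0,0.7, 0.004,0,0,0,0,0,0.7, 0,0,0,0,0,0,0.7]'
for i in 1; do python3 -m inch '[0.002,0,0,0,0,0,0.7, 0.002,0,0,0,0,0,0.7, 0,0,0,0,0,0,0.7]'; python3 -m inch '[0.002,0,0,0,0,0,0.7, 0,0,0,0,0,0,0.7]'; done
```

```text
t: 7.25
eef_pos: [493.0, 170.6, 3.6]
tcp_rot: [-1.571, -0.0, -1.595]
ft_force: [0.5, 0.3, -0.9]
opening: 0.149
t: 7.55
eef_pos: [492.9, 166.9, 3.6]
tcp_rot: [-1.571, 0.0, -1.595]
ft_force: [0.0, 0.6, 1.0]
opening: 0.151
t: 7.75
eef_pos: [492.9, 165.0, 3.6]
tcp_rot: [-1.571, 0.0, -1.595]
ft_force: [0.1, 0.5, -0.3]
opening: 0.151
```

```bash
python3 -m inch '[0.002,0,0,0,0,0,0.7, 0.001,0,0,0,0,0,0.7, 0,0,0,0,0,0,0.7]'; python3 -m inch '[0.002,0,0,0,0,0,0.7, 0,0,0,0,0,0,0.7]'
```

```text
t: 8.05
eef_pos: [492.8, 162.0, 3.6]
tcp_rot: [-1.571, 0.0, -1.595]
ft_force: [0.6, 0.3, -0.9]
opening: 0.146
t: 8.25
eef_pos: [492.8, 159.9, 3.6]
tcp_rot: [-1.571, 0.0, -1.595]
ft_force: [0.1, -0.0, 0.4]
opening: 0.15
```

```bash
python3 -m inch '[0.002,0,0,0,0,0,0.7, 0,0,0,0,0,0,0.7]'; 
```

```text
t: 8.45
eef_pos: [492.7, 157.9, 3.6]
tcp_rot: [-1.571, 0.0, -1.595]
ft_force: [0.3, 0.8, -0.4]
opening: 0.148
```

```bash
python3 -m inch '[0.002,0,0,0,0,0,0.7, 0,0,0,0,0,0,0.7]'; 
```

```text
t: 8.65
eef_pos: [492.7, 155.9, 3.6]
tcp_rot: [-1.571, 0.0, -1.595]
ft_force: [-0.5, 0.2, -0.3]
opening: 0.149
```

```bash
python3 -m inch '[0.002,0,0,0,0,0,0.7, 0,0,0,0,0,0,0.7]'; 
```

```text
t: 8.85
eef_pos: [492.6, 153.9, 3.6]
tcp_rot: [-1.571, 0.0, -1.595]
ft_force: [0.8, 0.3, 0.6]
opening: 0.151
```

```bash
python3 -m inch '[0.002,0,0,0,0,0,0.7, 0,0,0,0,0,0,0.7]'; 
```

```text
t: 9.05
eef_pos: [492.6, 151.9, 3.6]
tcp_rot: [-1.571, 0.0, -1.595]
ft_force: [-0.1, 0.2, 0.6]
opening: 0.154
```

```bash
python3 -m inch '[0.002,0,0,0,0,0,0.7, 0,0,0,0,0,0,0.7]'; 
```

```text
t: 9.25
eef_pos: [492.5, 149.9, 3.6]
tcp_rot: [-1.571, 0.0, -1.595]
ft_force: [-0.1, -0.2, 0.1]
opening: 0.149
```

```bash
python3 sc.py s6
```

```text
[492.6 150.    3.6] [0.4 0.3 0.1]
```

View pics/s6.png

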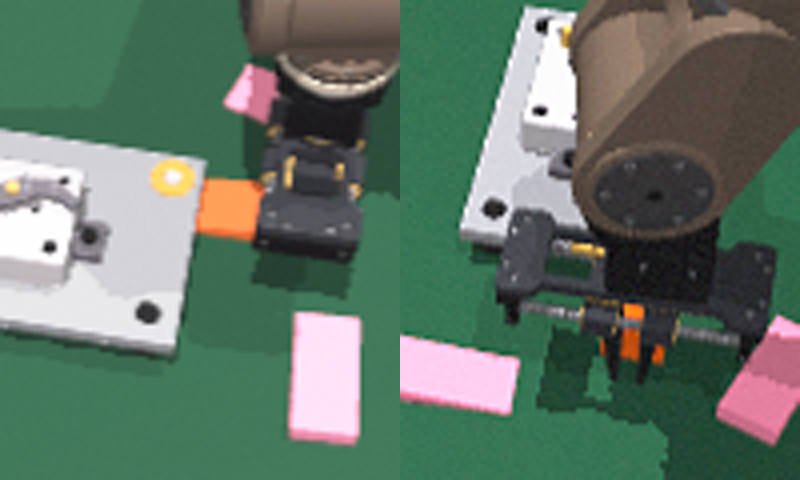

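Both views show the wedge sliding under the plate and the fixture unmoved. I'll carry on in small steps.

```bash
python3 -m inch '[0.002,0,0,0,0,0,0.7, 0,0,0,0,0,0,0.7]'; 
```

```text
t: 9.55
eef_pos: [492.5, 147.9, 3.6]
tcp_rot: [-1.571, 0.0, -1.595]
ft_force: [-0.1, -0.2, 0.3]
opening: 0.15
```

```bash
python3 -m inch '[0.002,0,0,0,0,0,0.7, 0,0,0,0,0,0,0.7]'; 
```

```text
t: 9.75
eef_pos: [492.5, 145.9, 3.6]
tcp_rot: [-1.571, 0.0, -1.595]
ft_force: [0.6, -0.2, -0.8]
opening: 0.148
```

```bash
python3 -m inch '[0.002,0,0,0,0,0,0.7, 0,0,0,0,0,0,0.7]'; 
```

```text
t: 9.95
eef_pos: [492.4, 143.9, 3.6]
tcp_rot: [-1.571, 0.0, -1.595]
ft_force: [-0.5, 0.3, -0.9]
opening: 0.149
```

```bash
python3 -m inch '[0.002,0,0,0,0,0,0.7, 0,0,0,0,0,0,0.7]'; 
```

```text
t: 10.15
eef_pos: [492.4, 142.0, 3.6]
tcp_rot: [-1.571, 0.0, -1.595]
ft_force: [-0.6, 0.3, 0.0]
opening: 0.15
```

```bash
python3 -m inch '[0.001,0,0,0,0,0,0.7, 0,0,0,0,0,0,0.7]'; 
```

```text
t: 10.35
eef_pos: [492.4, 141.4, 3.7]
tcp_rot: [-1.57, 0.0, -1.595]
ft_force: [0.6, 5.3, 0.2]
opening: 0.15
```

```bash
python3 -m inch '[0.001,0,0,0,0,0,0.7, 0,0,0,0,0,0,0.7]'; 
```

```text
t: 10.55
eef_pos: [492.5, 140.8, 3.7]
tcp_rot: [-1.57, 0.001, -1.595]
ft_force: [-0.2, 8.5, -0.6]
opening: 0.154
```

8.5 N: the wedge is snug, so I'll back off and check it.

```bash
python3 -m inch '[-0.003,0,0,0,0,0,0.7, -0.006,0,0,0,0,0,0.7, -0.02,0,0,0,0,0,1, 0,-0.035,0,0,0,0,1, 0,-0.035,0,0,0,0,1, 0,0,0,0,0,0,1]'; python3 sc.py s7; python3 - <<'E'
from h import *
for n in ["scene","side"]:
  for t in ["0","_s6","_s7"]:
    c=dict(np.load(f"pics/{n}{t}.npz"));H=hsv(c);h,s,v=H[...,0],H[...,1],H[...,2]
    k,l,st,ce=cv2.connectedComponentsWithStats(((h>=18)&(h<34)&(s>80)&(v>120)).astype(np.uint8))
    for i in range(1,k):
        X=ray(c,*ce[i],37)
        if st[i,4]>20 and abs(X[0]-492)<25 and abs(X[1]-52)<25: print(n,t,ce[i].round(2),st[i,4],X.round(1))
E
```

```text
t: 11.15
eef_pos: [494.5, 169.8, 77.1]
tcp_rot: [-1.565, 0.001, -1.594]
ft_force: [0.2, -0.2, 0.2]
opening: 0.008
[493.1 169.3  74. ] [-0.4  0.1 -0.7]
scene 0 [282.38 174.15] 61 [493.4  51.7  37. ]
scene _s6 [282.69 173.97] 67 [492.6  52.5  37. ]
scene _s7 [282.61 173.98] 66 [492.7  52.3  37. ]
side 0 [281.52 218.23] 61 [490.   50.9  37. ]
```

View pics/s7.png

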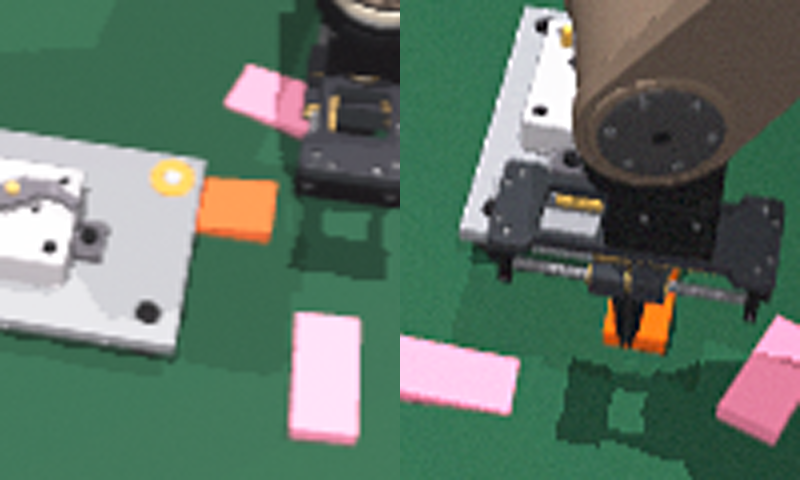

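Scene view: the fixture hasn't moved (washer at (282.6,174.0), same as before) and the wedge is seated under the corner. Now the press, moving over the washer first.

```bash
python3 -m inch '[0.03,0,0.0017,0,0,0,1, 0.03,0,0,0,0,0,1, 0.03,0,0,0,0,0,1, 0.0275,0,0,0,0,0,1, 0,0,0,0,0,0,1, 0,0.015,0,0,0,0,1, 0,0.013,0,0,0,0,1, 0,0.004,0,0,0,0,1, 0,0,0,0,0,0,1]'; python3 -m inch '[0,0.002,0,0,0,0,1, 0,0,0,0,0,0,1]'; python3 sc.py s8
```

```text
t: 12.15
eef_pos: [491.4, 52.1, 40.7]
tcp_rot: [-1.573, 0.0, -1.594]
ft_force: [0.1, -0.3, -0.6]
opening: 0.003
t: 12.35
eef_pos: [492.0, 51.8, 39.8]
tcp_rot: [-1.571, 0.0, -1.594]
ft_force: [0.3, 0.8, -0.4]
opening: 0.007
[492.   51.7  39.9] [ 0.1  0.3 -0.2]
```

View pics/s8.png

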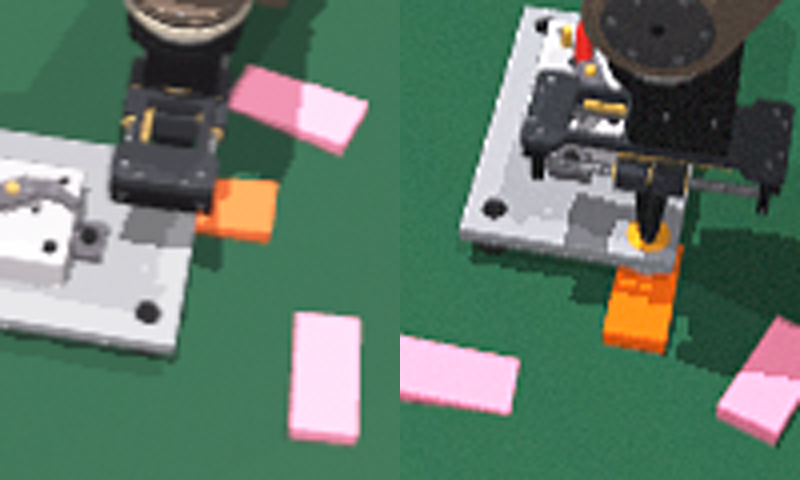

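Side view: the fingertips are right over the washer at (648,232). I'll press in small steps.

```bash
python3 -m inch '[0,0.001,0,0,0,0,1, 0,0.001,0,0,0,0,1, 0,0,0,0,0,0,1]'
```

```text
t: 12.75
eef_pos: [491.9, 51.6, 37.6]
tcp_rot: [-1.571, 0.0, -1.595]
ft_force: [-0.7, -0.7, 0.2]
opening: 0.003
```

```bash
python3 -m inch '[0,0.0005,0,0,0,0,1, 0,0,0,0,0,0,1]'
```

```text
t: 12.95
eef_pos: [492.0, 51.6, 37.3]
tcp_rot: [-1.571, 0.0, -1.595]
ft_force: [-0.3, 0.5, 3.9]
opening: 0.003
```

```bash
python3 -m inch '[0,0.0005,0,0,0,0,1, 0,0,0,0,0,0,1]'
```

```text
t: 13.15
eef_pos: [492.0, 51.6, 37.2]
tcp_rot: [-1.57, 0.0, -1.595]
ft_force: [-3.8, -0.8, 11.3]
opening: 0.003
```

```bash
python3 -m inch '[0,0,0,0,0,0,1, 0,0,0,0,0,0,1, 0,0,0,0,0,0,1]'
```

```text
t: 13.45
eef_pos: [491.9, 51.6, 37.2]
tcp_rot: [-1.57, 0.0, -1.595]
ft_force: [-2.6, -0.6, 11.2]
opening: 0.006
```

It held 11.2 N without giving. Taking the hand away.

```bash
python3 -m inch '[0,-0.002,0,0,0,0,1, 0,-0.005,0,0,0,0,1, 0,-0.03,0,0,0,0,1, 0,-0.04,0,0,0,0,1, 0,-0.04,0,0,0,0,1, -0.04,0,0,0,0,0,1, -0.04,0,0,0,0,0,1, -0.04,0,0,0,0,0,1, -0.04,0,0,0,0,0,1, -0.04,0,0,0,0,0,1]';python3 -m inch '[-0.04,0,-0.01,0,0,0,1, -0.04,0,-0.01,0,0,0,1, -0.04,0,-0.01,0,0,0,1, 0,0,0,0,0,0,1]'; python3 sc.py s9; python3 - <<'E'
from h import *
for n in ["scene","side"]:
  for t in ["0","_s9"]:
    c=dict(np.load(f"pics/{n}{t}.npz"));H=hsv(c);h,s,v=H[...,0],H[...,1],H[...,2]
    k,l,st,ce=cv2.connectedComponentsWithStats(((h>=18)&(h<34)&(s>80)&(v>120)).astype(np.uint8))
    for i in range(1,k):
        X=ray(c,*ce[i],37)
        if st[i,4]>20 and abs(X[0]-492)<25 and abs(X[1]-52)<25: print(n,t,ce[i].round(2),X.round(1))
    P=pts(c,np.ones(h.shape,bool));q=P[(P[:,2]>31)&(P[:,2]<43)&(P[:,0]>450)&(P[:,0]<640)&(P[:,1]>-180)&(P[:,1]<85)]
    A=np.c_[q[:,:2]-[546,-47],np.ones(len(q))];print(n,t,"plate fit",np.linalg.lstsq(A,q[:,2],rcond=None)[0].round(4),cv2.minAreaRect(q[:,:2].astype(np.float32)))
    m=((h<17)&(s>150)&(v>60)).astype(np.uint8);k,l,st,ce=cv2.connectedComponentsWithStats(m)
    for i in range(1,k):
        p=pts(c,l==i)
        if st[i,4]>100 and abs(np.median(p[:,0])-495)<40 and 60<np.median(p[:,1])<220: print(" wedge",cv2.minAreaRect(p[:,:2].astype(np.float32)))
E
```

```text
t: 14.45
eef_pos: [496.4, 253.1, 153.9]
tcp_rot: [-1.571, 0.0, -1.595]
ft_force: [0.8, -0.6, -0.2]
opening: 0.006
t: 14.85
eef_pos: [468.2, 376.0, 153.6]
tcp_rot: [-1.571, 0.001, -1.591]
ft_force: [-1.0, -0.7, 0.3]
opening: 0.003
[469.  372.6 153.5] [0.1 0.3 0.7]
scene 0 [282.38 174.15] [493.4  51.7  37. ]
scene 0 plate fit [7.0000e-04 0.0000e+00 3.6923e+01] ((548.1400146484375, -46.36958312988281), (240.20240783691406, 163.5138702392578), 88.22749328613281)
 wedge ((505.1629943847656, 156.31707763671875), (49.91185760498047, 101.76451873779297), 3.0953831672668457)
scene _s9 [282.42 174.08] [493.2  51.8  37. ]
scene _s9 plate fit [8.00000e-04 2.00000e-04 3.68164e+01] ((548.6885986328125, -46.74333190917969), (241.43576049804688, 164.1417694091797), 88.42819213867188)
 wedge ((491.71435546875, 102.60652923583984), (54.597686767578125, 49.95439529418945), 87.30479431152344)
side 0 [281.52 218.23] [490.   50.9  37. ]
side 0 plate fit [-1.70000e-03 -1.30000e-03  3.82373e+01] ((544.0797119140625, -48.989013671875), (249.4369354248047, 160.49449157714844), 88.36438751220703)
 wedge ((501.82025146484375, 155.3640594482422), (46.61708450317383, 105.51386260986328), 2.9230456352233887)
side _s9 plate fit [ 1.70000e-03 -4.20000e-03  3.82326e+01] ((568.8706665039062, -47.048072814941406), (245.07028198242188, 116.94198608398438), 86.28425598144531)
```

View pics/s9.png

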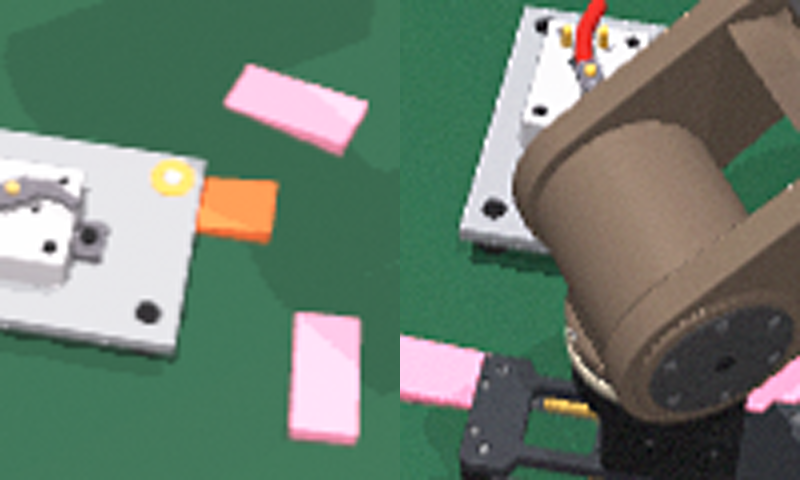

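Scene view: the wedge tail sticks out under the corner at (240,208). The plate is level and where it was, and the pink blocks haven't moved. Handing in.

```bash
python3 -c "
from cell import env
print(env.job_done())"
```

```text
the job is handed in; nothing more can be done
None
```

The orange wedge is seated under the short foot, the corner passed the press check, and the hand is clear of everything. I handed the job in at about 15 s.

- **Lining up:** I nudged the wedge sideways with the fingertips until it was in line with the fixture. Its centre line then ran about 2.5 mm from the foot's centre.
- **Pushing in:** I pushed it in by its tail face, thin end first. It met no resistance until the foot, then the push rose to 8.5 N, where I stopped. That is slightly over the 4–8 N given for snug, but well below the 16 N that shoves the fixture or lifts the corner.
- **Press check:** I pressed on the brass washer and held about 11 N for 0.3 s. The corner did not give, moving only about 0.1 mm. There was a sideways force of about 3 N during the press.
- **Final look:** In the scene camera the washer had moved less than 0.3 mm and the plate's tilt changed by no more than about 0.2 mrad. The wedge was still in place and the pink blocks had not moved.
- **Not confirmed:** The arm hid that corner from the side camera at the end, so its plate fit there is no use. I could not see directly that each rubber foot still bears on the bench; I inferred it from the level plate and the firm press. I did not measure the flask, tin, rivet tray or mallet again; the arm stayed well clear of them.

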